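# Press the dust seal home in a rear hub

### The arm

A 6-joint arm with a two-finger parallel gripper is mounted at the origin on a cart in front of the work surface, level with it; the furniture and walls round the work are solid. World frame = base frame: x ahead of the robot, y to its left, z up, the work surface at z = 0. Lengths are in mm, angles in degrees, forces in N, time in s.
With the tool pointing down it reaches from about 275 to 850 mm from the base axis. Payload 19 kg.
Tool frame: the origin (TCP) lies between the finger pads; the fingertips stand 14 mm ahead of it and the grasp point (between the pads) lies 5 mm behind it; z points along the fingers, y is the line along which they close (so a half turn about z gives the same grasp; the last joint's range is limited). The gripper opens to 85 mm and grips with 20 to 120 N. Pads are 22 mm wide; open, the fingers measure 114 mm over their backs; the gripper's body (76 mm by 85 mm) begins 54 mm behind the grasp point. The pads swing forward as they close: fully open they stand 13 mm farther back than shut.
Start: joints at [65.031, 8.623, 82.357, -0, 89.026, -7.678], TCP at [170.917, 548.98, 245.267] pointing down, gripper open.
Joint ranges: [-160.23, 160.23], [-39.13, 120.54], [6.94, 153.29], [-79.49, 259.48], [9.18, 160.14], [-161.06, 161.06]. Speed limits (degrees/s): [108.29, 108.29, 127.2, 172.46, 172.46, 172.46].

### API

Orientations are given as [roll, pitch, yaw] about the fixed x, y, z axes, in that order (R = Rz(yaw) Ry(pitch) Rx(roll)).
In Python, from station import sense, get_image, sign_off gives the robot as it stands. The module is installed in compiled form; this text tells all that it offers.
- The arm moves only by the shell command python3 -m jog 'ROWS' [FORCE]. ROWS is JSON, a list of rows, each an object with "angular": the turn, a rotation vector about the world's x, y, z in rad, a list of three; "linear": the shift along the world's x, y, z in cm, a list of three; "hand": the opening, from -1 (shut) to 1 (fully open). A call has 1 to 8 rows; each row shifts and turns the commanded pose from where the row before left it; what a row does not reach is not made up. A row lasts 1/12 s, in which the tool goes at most 41.7 mm and 7.16 degrees, less where a joint would pass 70% of its speed; a pose out of reach is approached as far as the arm can. A call is refused whole if a number of a shift passes 4.17 or a number of a turn 0.125, either way. A call with a gripper value outside its range is refused whole. The fingers move at their own pace and stop on an object; FORCE is the grip in N (left out, the last holds). Time passes only in rows, so rows that do not move let the fingers close. It gives the time, the measured TCP pose, the force, the opening and the grip force at its end, in the units of the state.
- sense(): the state, without advancing time (a new reading comes with each control period).
- get_image(name): name is "scene" or "top" or "wrist"; returns a dict with "color" (420x560x3 uint8, red, green, blue), "intrinsics" (3x3 intrinsics, pixels), "T" (4x4, takes a point from camera to world coordinates). Camera axes: x right, y up, looking along -z (the intrinsics and any distortion apply to the point x, -y, -z); pixel columns grow to the right and rows downward; lengths in mm; the calibration is good to about 2 mm. The wrist camera is an equidistant fisheye: a pixel r from the principal point sees the ray r / f radians off the axis. A picture is of the moment at which its call begins. There is no depth.
- sign_off(): hands the job in; it is judged then, once.
The state is a dict: "time_s": time; "q": joint angles; "joint_vel": joint speeds; "effort": joint torques, N m; "position": TCP position; "orientation": TCP orientation; "force": force on the tool from outside, world axes, zero at the start; "torque": the same for the moment, N m; "gripper_width": finger opening in mm; "grasp_force": force on a finger pad.
Only numpy, scipy, OpenCV 4.12 (cv2) and the standard library are available. Lean on these libraries where they do the work, as an engineer would, in place of code of your own. Each camera call takes 0.05 s, during which the arm holds its last target. There are 200 camera calls.

### The job

Seat the bare rear hub on the hub support's centring spigot, then seat the flanged seal driver on top of the hub, each face down and fully home. Then press the driver's sprung plunger right down to its stop so that the rubber seal goes home, and let it spring back, leaving the driver on the hub. Set the parts down gently, knock neither over, do not force anything, and leave the rest of the bench as it is.

Things in the scene. Friction and masses are not known exactly. Their poses are not given: they have to be found in the camera images.
- support: hub support, fixed: dark square steel plate 116 x 116 x 14 mm with four 10 mm screw heads (5 mm high) near its corners; on it a bright round seat, 72 mm diameter, flat top 20 mm above the bench; in its middle a short wide centring spigot, 41 mm diameter, 11 mm high, top edge bevelled by 3.5 mm. Origin: centre of the plate's underside; z up
- support_seat (a point): point on the spigot's axis at the level of the seat's flat top, 20 mm above the bench, where the hub's lower face comes to rest; the spigot fits the hub's recess with 1.5 mm play all round; z up
- hub: bare aluminium rear hub, 90 mm tall, 0.35 kg, upright, drive side down: housing 59 mm diameter with a recess 44 mm wide, 14 mm deep below; spoke flanges 66 mm diameter (18 to 22 mm up) and 60 mm (54 to 58 mm up), waist 34 mm between; boss 48 mm diameter from 58 to 82 mm, the place to grip from above; pilot 37 mm diameter on top. Origin: centre of the lower face; z its axis, up
- hub_face (a point): point on the hub's axis level with the boss's flat top, 82 mm above the hub's lower face, where the driver's lower face comes to rest. The pilot rises 8 mm from it, 37 mm diameter with a 3 mm bevel; the seal stands up to 9 mm above the pilot; z along the hub's axis, up
- seal (a joint): black rubber dust seal, 26 mm diameter, flange 3 mm thick, standing proud in the middle of the hub's pilot. Value: how far it has been pushed in, m: 0 = flange's underside 6 mm above the pilot's rim, 0.006 = home, flange on the rim. It starts between 0 and 0.002, moves against about 4 N of friction and stays where it is left
- driver: seal driver, dark steel flanged cap with a spring plunger in its top, 70 mm tall, 0.46 kg, upright: flange 64 mm diameter, 8 mm thick; barrel 48 mm diameter, grooved, 8 to 48 mm up, the place to grip from above; bore below 40 mm wide, 26 mm deep, fits over the hub's pilot with 1.5 mm play all round; its inner foot clears the proud seal. Origin: centre of the lower face; z its axis, up
- plunger_head (a point): centre of the top of the plunger's round light-metal head, 36 mm diameter, 70 mm above the driver's lower face when it is up; moves down with the plunger
- plunger (a joint): plunger of the seal driver, m: 0 = up, 0.008 = on its stop. A spring drives it back up: 3 N at the start, 6 N at the stop; with the seal's friction the whole stroke takes 10 to 12 N. In the last millimetre the seal comes home
- crank_arm: bystander: bare crank arm, 112 x 177 x 27 mm, lying loose on the bench beyond the work; origin: centre of its underside
- splined_socket: bystander: small grey splined tool socket, 44 mm diameter, 30 mm high, loose on the bench beyond the work; origin: centre of its underside
There are look-alikes about, which are no part of the job. Leave any orange or red look-alike of the hub alone.

How it is judged:
By the outcome, as a careful person would: the job done as asked, in the order asked, and still so for the second after the job is handed in, with the robot touching nothing.
It also fails if it takes over 67 s, if anything falls off the work surface, if the arm or the gripper's body presses on something with over 40 N, if the wrist force passes 120 N, or if a joint passes its speed limit or range.

## Working session

There is one attempt and no reset: what is moved stays moved. The work goes in short steps, Python scripts to look and compute and a shell command to move; the robot and the scene stay as the last step left them, time stands still between calls to the robot, and variables do not carry over. Pictures are saved under pics/ and viewed, at most 13 in all, crops included, and the job is handed in when it is done.

```bash
mkdir -p pics; cat > h.py <<'E'
import numpy as np, cv2
from station import sense, get_image
def save(n,f):
    im=get_image(n); cv2.imwrite(f,im["color"][:,:,::-1]); np.savez(f+'.npz',c=im["color"],K=im["intrinsics"],T=im["T"]); return im
def ray(K,T,u,v,fish=False):
    K=np.array(K);T=np.array(T)
    x=(u-K[0,2])/K[0,0]; y=(v-K[1,2])/K[1,1]
    if fish:
        r=np.hypot(x,y); d=np.array([x/r*np.sin(r),y/r*np.sin(r),np.cos(r)]) if r>0 else np.array([0,0,1.])
    else: d=np.array([x,y,1.])
    d=d*[1,-1,-1]
    return T[:3,3],T[:3,:3]@d
def at(f,u,v,z,fish=False):
    a=np.load(f+'.npz'); o,d=ray(a['K'],a['T'],u,v,fish); return o+d*(z-o[2])/d[2]
E
python3 - <<'E'
from h import *
s=save('scene','pics/s1.png');t=save('top','pics/t1.png')
cv2.imwrite('pics/a.png',np.hstack([s['color'],t['color']])[:,:,::-1])
for i in(s,t):print(np.round(i['T'],2),i['intrinsics'])
print(sense())
E
```

```text
[[ 8.1000e-01  4.1000e-01 -4.3000e-01  3.4520e+01]
 [-5.9000e-01  5.6000e-01 -5.9000e-01 -6.6189e+02]
 [-0.0000e+00  7.2000e-01  6.9000e-01  9.2820e+02]
 [ 0.0000e+00  0.0000e+00  0.0000e+00  1.0000e+00]] [[484.32406304   0.         286.26772751]
 [  0.         484.32406304 210.82600486]
 [  0.           0.           1.        ]]
[[ 1.00000e-02  9.90000e-01 -1.00000e-01  4.12540e+02]
 [-1.00000e+00  1.00000e-02  1.00000e-02  5.96900e+01]
 [ 1.00000e-02  1.00000e-01  9.90000e-01  1.32643e+03]
 [ 0.00000e+00  0.00000e+00  0.00000e+00  1.00000e+00]] [[461.72871852   0.         277.91007112]
 [  0.         461.72871852 211.5003294 ]
 [  0.           0.           1.        ]]
{'time_s': 0.1, 'q': array([ 6.50308989e+01,  8.64787700e+00,  8.23883119e+01,  5.43861858e-04,
        8.90259060e+01, -7.67906299e+00]), 'joint_vel': array([-0.06779544, -0.16286885, -0.09800909, -0.0329244 ,  0.1374172 ,
       -0.04051111]), 'effort': array([ 3.73798001e-03, -7.14384484e+01, -5.71789169e+01, -1.68027022e-04,
        7.14870388e-03,  3.22944982e-05]), 'position': array([170.83915155, 548.82382836, 244.74678769]), 'orientation': array([-1.79938535e+02, -8.83626009e-03,  1.62709948e+02]), 'force': array([ 0.08282706, -0.04176477, -0.05733681]), 'torque': array([ 0.00114646, -0.0336452 , -0.02185924]), 'grasp_force': 0.0, 'gripper_width': 85.13623107859372}
```

View pics/s1.png

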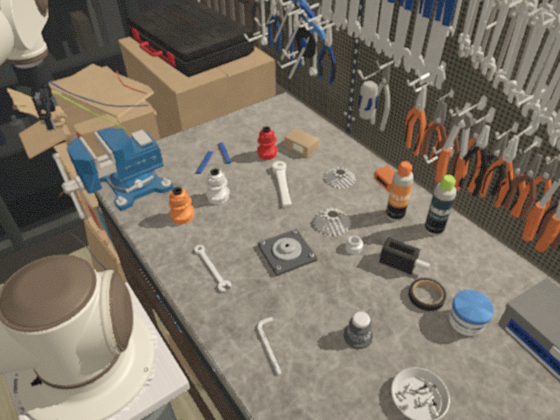

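View pics/t1.png

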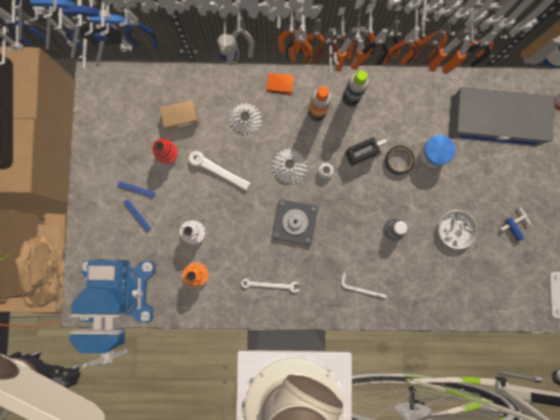

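The scene view shows three hub shapes: the bare aluminium one (217,187), an orange one (180,205) and a red one (267,143). The bare one fits the description. The driver candidate is the dark flanged cap with a light head at (360,330), top view (397,229). The black item at (400,257) lies on its side and has a handle, so it isn't the driver. The support is at top (295,222). I'll confirm in one enlarged crop.

```bash
python3 - <<'E'
from h import *
s=np.load('pics/s1.png.npz')['c'];t=np.load('pics/t1.png.npz')['c']
def c(i,u,v,r=32):return cv2.resize(i[v-r:v+r,u-r:u+r],(260,260),interpolation=cv2.INTER_CUBIC)
cv2.imwrite('pics/crop1.png',np.vstack([np.hstack([c(s,217,187),c(s,287,250),c(s,360,330)]),np.hstack([c(t,192,232),c(t,295,222),c(t,397,229)])])[:,:,::-1])
E
```

```text
(no output)
```

View pics/crop1.png

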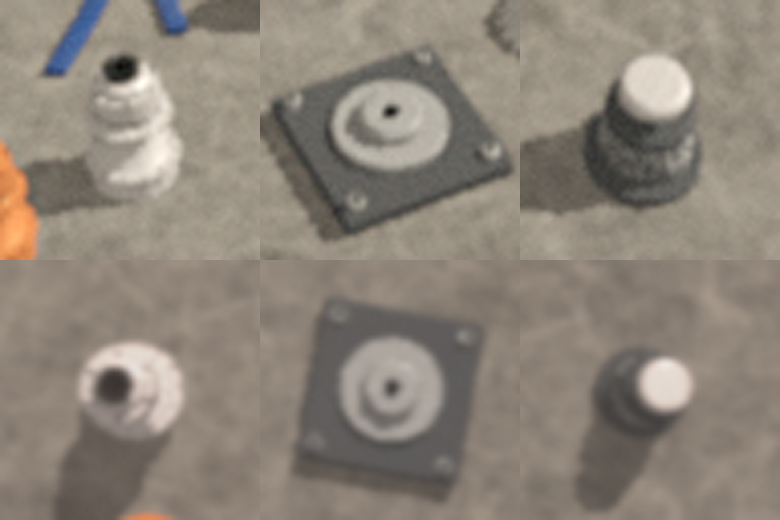

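```bash
python3 - <<'E'
from h import *
S,T='pics/s1.png','pics/t1.png'
for n,a,b,z in(('hub',(215,171.5),(188,230.8),98),('drv',(361.2,318.9),(400.7,227.5),70),('sup',(287,245.6),(295.5,221.3),31)):
    print(n,np.round(at(S,*a,z),1),np.round(at(T,*b,z),1))
E
```

```text
hub [482.7 285.2  98. ] [482.  288.5  98. ]
drv [ 499.  -287.2   70. ] [ 500.5 -286.1   70. ]
sup [516.5  -0.9  31. ] [ 5.167e+02 -2.000e-01  3.100e+01]
```

The crop confirms it: the bare hub with its dark seal on top is at about (482,287), the driver with its light plunger head at (500,-287), and the support at (517,0).

```bash
R='' ; python3 -m jog '[{"angular":[0,0,0],"linear":[2.8,-2.4,0],"hand":1},{"angular":[0,0,0],"linear":[2.8,-2.4,0],"hand":1},{"angular":[0,0,0],"linear":[2.8,-2.4,0],"hand":1},{"angular":[0,0,0],"linear":[2.8,-2.4,0],"hand":1},{"angular":[0,0,0],"linear":[2.8,-2.4,0],"hand":1},{"angular":[0,0,0],"linear":[2.8,-2.4,0],"hand":1},{"angular":[0,0,0],"linear":[2.8,-2.4,0],"hand":1},{"angular":[0,0,0],"linear":[2.8,-2.4,0],"hand":1}]'
python3 -m jog '[{"angular":[0,0,0],"linear":[2.8,-2.3,-1.0],"hand":1},{"angular":[0,0,0],"linear":[2.8,-2.3,-1.0],"hand":1},{"angular":[0,0,0],"linear":[3.0,-2.3,-1.0],"hand":1},{"angular":[0,0,0],"linear":[0,0,0],"hand":1},{"angular":[0,0,0],"linear":[0,0,0],"hand":1},{"angular":[0,0,0],"linear":[0,0,0],"hand":1}]'
python3 -c "
from h import *
i=save('wrist','pics/w1.png');print(np.round(i['T'],3),i['intrinsics'])"
```

```text
time_s: 0.77
position: [395.9, 355.5, 245.1]
orientation: [-180.0, -0.0, 162.7]
force: [-0.3, 0.2, -0.3]
gripper_width: 85.3
grasp_force: 0.0
time_s: 1.27
position: [480.7, 288.0, 215.1]
orientation: [-180.0, -0.0, 162.7]
force: [-0.6, -0.1, -0.3]
gripper_width: 85.1
grasp_force: 0.0
[[ 2.99000e-01 -9.19000e-01 -2.56000e-01  4.15951e+02]
 [ 9.54000e-01  2.88000e-01  8.10000e-02  3.08085e+02]
 [-1.00000e-03 -2.68000e-01  9.63000e-01  3.43123e+02]
 [ 0.00000e+00  0.00000e+00  0.00000e+00  1.00000e+00]] [[325.1922621    0.         276.95821153]
 [  0.         325.1922621  205.22577899]
 [  0.           0.           1.        ]]
```

View pics/w1.png

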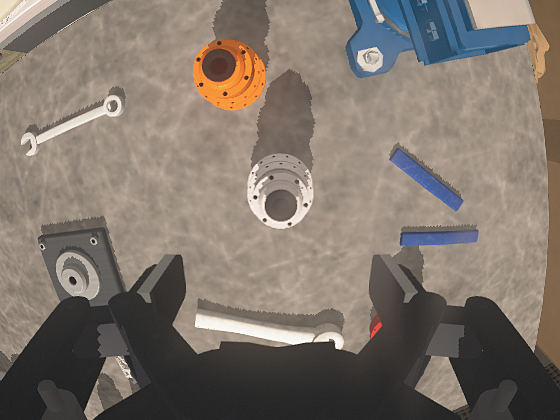

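The wrist view shows the hub with its dark seal at about (281,205), the orange look-alike at (230,75), and the support at (75,275). The pads are at (180,280) and (380,280).

```bash
cat >> h.py <<'E'
def blob(f,u,v,r,lo,hi):
    c=np.load(f+'.npz')['c']; g=cv2.cvtColor(c,cv2.COLOR_RGB2GRAY); m=np.zeros_like(g)
    u0,v0=int(u-r),int(v-r); m[v0:v0+2*r,u0:u0+2*r]=cv2.inRange(g,lo,hi)[v0:v0+2*r,u0:u0+2*r]
    n,l,st,ce=cv2.connectedComponentsWithStats(m)
    return sorted([(int(st[i,4]),st[i,2:4].tolist(),ce[i].round(1).tolist()) for i in range(1,n)],reverse=True)[:3]
E
python3 - <<'E'
from h import *
f='pics/w1.png'
for hi in(70,90,110):
    b=blob(f,281,205,26,0,hi);print(b)
    u,v=b[0][2];print(at(f,u,v,98,True).round(1))
E
```

```text
[(6, [3, 3], [305.3, 204.2]), (6, [3, 2], [289.0, 223.5]), (5, [3, 2], [264.2, 219.4])]
[486.8 308.8  98. ]
[(255, [25, 26], [273.3, 199.8]), (13, [8, 10], [292.3, 213.7]), (9, [4, 3], [296.7, 181.1])]
[475.9 286.   98. ]
[(789, [32, 31], [280.4, 204.8]), (15, [4, 4], [296.6, 181.4]), (10, [3, 4], [305.2, 204.5])]
[481.5 290.   98. ]
```

```bash
python3 -m jog '[{"angular":[0,0,0],"linear":[0.13,0.1,-3.0],"hand":1},{"angular":[0,0,0],"linear":[0,0,-3.0],"hand":1},{"angular":[0,0,0],"linear":[0,0,-3.0],"hand":1},{"angular":[0,0,0],"linear":[0,0,-3.0],"hand":1},{"angular":[0,0,0],"linear":[0,0,-1.5],"hand":1},{"angular":[0,0,0],"linear":[0,0,-0.8],"hand":1},{"angular":[0,0,0],"linear":[0,0,0],"hand":1},{"angular":[0,0,0],"linear":[0,0,0],"hand":1}]' 40
python3 -m jog '[{"angular":[0,0,0],"linear":[0,0,0],"hand":-0.05},{"angular":[0,0,0],"linear":[0,0,0],"hand":0.15},{"angular":[0,0,0],"linear":[0,0,0],"hand":0.15},{"angular":[0,0,0],"linear":[0,0,0],"hand":0.15},{"angular":[0,0,0],"linear":[0,0,0],"hand":0.15},{"angular":[0,0,0],"linear":[0,0,0],"hand":0.15}]' 40
python3 -c "
from h import *
save('wrist','pics/w2.png')"
```

```text
time_s: 1.98
position: [482.2, 289.7, 73.3]
orientation: [180.0, 0.0, 162.8]
force: [-0.3, 0.4, 1.6]
gripper_width: 85.4
grasp_force: 0.0
time_s: 2.48
position: [482.5, 289.2, 72.7]
orientation: [180.0, 0.0, 162.7]
force: [0.6, 3.2, 1.6]
gripper_width: 49.3
grasp_force: 1.2
```

View pics/w2.png

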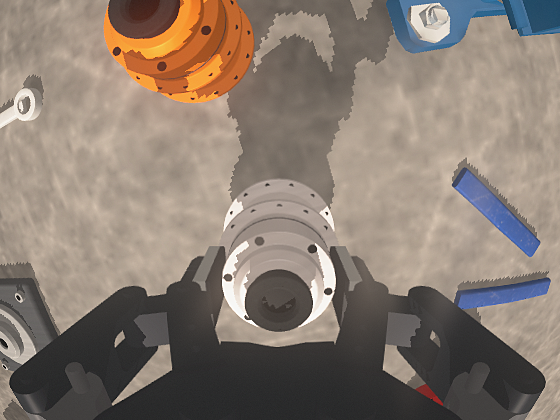

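The wrist view shows the pads on either side of the boss, with the seal at about (280,300), so the grip is centred. Next I close and lift.

```bash
python3 -m jog '[{"angular":[0,0,0],"linear":[0,0,0],"hand":-0.1},{"angular":[0,0,0],"linear":[0,0,0],"hand":-0.3},{"angular":[0,0,0],"linear":[0,0,0],"hand":-0.5},{"angular":[0,0,0],"linear":[0,0,0],"hand":-1},{"angular":[0,0,0],"linear":[0,0,0],"hand":-1},{"angular":[0,0,0],"linear":[0,0,0.3],"hand":-1},{"angular":[0,0,0],"linear":[0,0,0.5],"hand":-1},{"angular":[0,0,0],"linear":[0,0,0.5],"hand":-1}]' 60
python3 -m jog '[{"angular":[0,0,0],"linear":[0,0,2],"hand":-1},{"angular":[0,0,0],"linear":[0,0,2.5],"hand":-1},{"angular":[0,0,0],"linear":[0,0,2.5],"hand":-1},{"angular":[0,0,0],"linear":[0,0,0],"hand":-1},{"angular":[0,0,0],"linear":[0,0,0],"hand":-1}]'
python3 -c "
from h import *
f='pics/w3.png';save('wrist',f);save('scene','pics/s3.png');print(sense()['force'])
for hi in(90,110):
  for b in blob(f,280,300,50,0,hi): print(b,at(f,*b[2],98+80.5,True))"
```

```text
time_s: 3.2
position: [481.9, 288.8, 85.3]
orientation: [-179.9, -0.0, 162.7]
force: [-0.1, -0.8, -3.1]
gripper_width: 46.3
grasp_force: 61.9
time_s: 3.62
position: [482.6, 289.1, 156.6]
orientation: [179.9, 0.1, 162.7]
force: [-0.3, -0.5, -4.3]
gripper_width: 46.2
grasp_force: 62.6
[ 0.04061634 -0.55623636 -3.06972427]
(3277, [68, 62], [276.2, 300.5]) [481.81058957 288.6776743  178.5       ]
(659, [100, 9], [280.3, 345.9]) [504.25237311 283.41903585 178.5       ]
(39, [7, 7], [326.1, 291.1]) [483.68575979 307.87395369 178.5       ]
(3307, [68, 63], [276.2, 300.4]) [481.76689911 288.69138145 178.5       ]
(941, [100, 14], [276.0, 344.5]) [502.96724668 281.95130927 178.5       ]
(42, [8, 7], [326.1, 291.1]) [483.68575979 307.87395369 178.5       ]
```

View pics/w3.png

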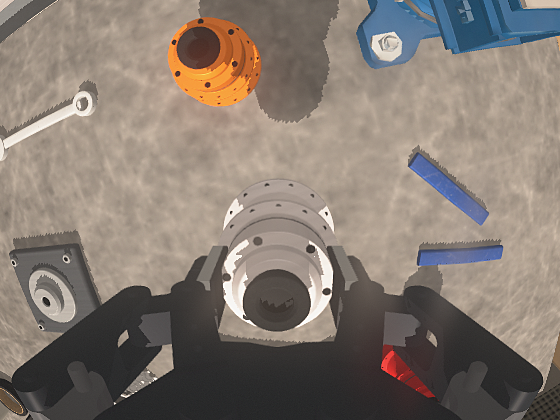

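The wrist view shows the hub held upright, seal at (276,300), and the bench is clear below. I'll carry it past the support so the wrist camera can see the spigot.

```bash
python3 -m jog '[{"angular":[0,0,0],"linear":[1.4,-3.6,0.2],"hand":-1},{"angular":[0,0,0],"linear":[1.4,-3.6,0.2],"hand":-1},{"angular":[0,0,0],"linear":[1.4,-3.6,0.2],"hand":-1},{"angular":[0,0,0],"linear":[1.4,-3.6,0.2],"hand":-1},{"angular":[0,0,0],"linear":[1.4,-3.6,0.2],"hand":-1},{"angular":[0,0,0],"linear":[1.4,-3.6,0.2],"hand":-1},{"angular":[0,0,0],"linear":[1.4,-3.6,0.2],"hand":-1},{"angular":[0,0,0],"linear":[1.2,-3.0,0],"hand":-1}]'
python3 -m jog '[{"angular":[0,0,0],"linear":[0.5,-0.7,0],"hand":-1},{"angular":[0,0,0],"linear":[0,0,0],"hand":-1},{"angular":[0,0,0],"linear":[0,0,0],"hand":-1},{"angular":[0,0,0],"linear":[0,0,0],"hand":-1}]'
python3 -c "
from h import *
f='pics/w4.png';i=save('wrist',f)
a=np.load(f+'.npz');T=a['T'];K=a['K']
p=np.linalg.inv(T)@[516.5,-.5,31,1];p=p[:3]*[1,-1,-1];th=np.arctan2(np.hypot(*p[:2]),p[2]);d=p[:2]/np.hypot(*p[:2])*th*K[0,0]+K[:2,2];print(d,T[:3,3])"
```

```text
time_s: 4.38
position: [592.3, 4.4, 168.2]
orientation: [-180.0, -0.1, 162.7]
force: [1.2, 0.0, -3.2]
gripper_width: 46.3
grasp_force: 62.7
time_s: 4.72
position: [596.6, 0.9, 168.5]
orientation: [-180.0, -0.1, 162.7]
force: [-0.1, 0.1, -2.8]
gripper_width: 46.0
grasp_force: 62.9
[246.40895857 107.24418913] [531.91843859  20.83541347 296.57697011]
```

View pics/w4.png

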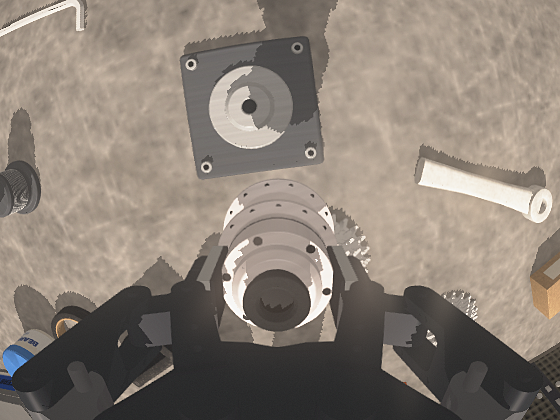

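The wrist view shows the support: the spigot hole at (249,106) and the screws at (191,64), (297,47), (311,153) and (207,167).

```bash
python3 -c "
from h import *
f='pics/w4.png'
h=blob(f,249,106,12,0,60);print(h,at(f,*h[0][2],31,True).round(1))
P=[]
for u,v in((191,64),(297,47),(311,153),(207,167)):
  b=blob(f,u,v,9,150,255);print(b[0]);P.append(at(f,*b[0][2],19,True))
print(np.round(P,1),np.mean(P,0).round(1))
b=blob(f,276,300,50,0,100)[0];print(b,at(f,*b[2],98+94,True))
"
```

```text
[(55, [14, 14], [249.3, 105.4])] [515.8   2.2  31. ]
(69, [11, 12], [190.7, 64.6])Traceback (most recent call last):
  File "<string>", line 7, in <module>
    b=blob(f,u,v,9,150,255);print(b[0]);P.append(at(f,*b[0][2],19,True))
                                  ~^^^
IndexError: list index out of range
```

```bash
python3 -c "
from h import *
f='pics/w4.png'
P=[at(f,u,v,19,True) for u,v in((191,64),(297,47.5),(311,153.5),(206.5,167.5))]
print(np.round(P,1),np.mean(P,0).round(1))
b=blob(f,276,300,50,0,100)[0];print(b,at(f,*b[2],98+94,True))
"
```

```text
[[463.4 -35.4  19. ]
 [479.   54.7  19. ]
 [570.1  39.2  19. ]
 [554.3 -51.1  19. ]] [516.7   1.9  19. ]
(3304, [68, 63], [276.2, 300.5]) [594.90022942   0.76741398 192.        ]
```

```bash
python3 -m jog '[{"angular":[0,0,0],"linear":[-2.7,0,0],"hand":-1},{"angular":[0,0,0],"linear":[-2.7,0,-1],"hand":-1},{"angular":[0,0,0],"linear":[-2.55,0,-1.5],"hand":-1},{"angular":[0,0,0],"linear":[0,0,-2],"hand":-1},{"angular":[0,0,0],"linear":[0,0,-1.3],"hand":-1},{"angular":[0,0,0],"linear":[0,0,0],"hand":-1},{"angular":[0,0,0],"linear":[0,0,0],"hand":-1}]'
python3 -m jog '[{"angular":[0,0,0],"linear":[0,0,-0.2],"hand":-1},{"angular":[0,0,0],"linear":[0,0,-0.2],"hand":-1},{"angular":[0,0,0],"linear":[0,0,-0.1],"hand":-1},{"angular":[0,0,0],"linear":[0,0,-0.1],"hand":-1},{"angular":[0,0,0],"linear":[0,0,0],"hand":-1}]'
```

```text
time_s: 5.35
position: [517.4, 0.8, 111.4]
orientation: [-180.0, -0.0, 162.8]
force: [0.7, 0.7, -3.0]
gripper_width: 46.6
grasp_force: 62.9
time_s: 5.77
position: [517.8, -0.0, 105.3]
orientation: [-180.0, -0.0, 162.7]
force: [-0.6, 0.1, -3.9]
gripper_width: 45.9
grasp_force: 62.9
```

```bash
python3 -m jog '[{"angular":[0,0,0],"linear":[0,0,-0.1],"hand":-1},{"angular":[0,0,0],"linear":[0,0,-0.1],"hand":-1},{"angular":[0,0,0],"linear":[0,0,-0.1],"hand":-1},{"angular":[0,0,0],"linear":[0,0,-0.1],"hand":-1},{"angular":[0,0,0],"linear":[0,0,0],"hand":-1}]'
python3 -m jog '[{"angular":[0,0,0],"linear":[0,0,-0.1],"hand":-1},{"angular":[0,0,0],"linear":[0,0,-0.1],"hand":-1},{"angular":[0,0,0],"linear":[0,0,0],"hand":-1}]'
```

```text
time_s: 6.18
position: [517.6, -0.0, 101.0]
orientation: [-180.0, -0.0, 162.7]
force: [0.1, -0.2, -3.4]
gripper_width: 46.2
grasp_force: 62.9
time_s: 6.43
position: [517.6, -0.0, 99.0]
orientation: [-180.0, -0.0, 162.7]
force: [0.3, 0.8, -2.8]
gripper_width: 46.0
grasp_force: 62.9
```

```bash
python3 -m jog '[{"angular":[0,0,0],"linear":[0,0,-0.1],"hand":-1},{"angular":[0,0,0],"linear":[0,0,-0.1],"hand":-1},{"angular":[0,0,0],"linear":[0,0,-0.1],"hand":-1},{"angular":[0,0,0],"linear":[0,0,0],"hand":-1}]'
python3 -m jog '[{"angular":[0,0,0],"linear":[0,0,-0.1],"hand":-1},{"angular":[0,0,0],"linear":[0,0,-0.1],"hand":-1},{"angular":[0,0,0],"linear":[0,0,-0.05],"hand":-1},{"angular":[0,0,0],"linear":[0,0,0],"hand":-1}]'
```

```text
time_s: 6.77
position: [517.6, 0.0, 96.0]
orientation: [-180.0, -0.0, 162.7]
force: [-1.1, 1.6, -2.7]
gripper_width: 46.0
grasp_force: 62.9
time_s: 7.1
position: [517.6, 0.0, 93.6]
orientation: [-180.0, -0.0, 162.7]
force: [-1.1, 1.1, -3.6]
gripper_width: 46.1
grasp_force: 62.9
```

```bash
python3 -m jog '[{"angular":[0,0,0],"linear":[0,0,-0.05],"hand":-1},{"angular":[0,0,0],"linear":[0,0,-0.05],"hand":-1},{"angular":[0,0,0],"linear":[0,0,0],"hand":-1},{"angular":[0,0,0],"linear":[0,0,0],"hand":-1}]'
```

```text
time_s: 7.43
position: [517.8, 0.0, 93.0]
orientation: [-180.0, 0.0, 162.7]
force: [-1.6, 1.0, 2.5]
gripper_width: 45.9
grasp_force: 63.5
```

The contact force appeared at z 93, which is the seat level, so the hub is home. Releasing it now.

```bash
python3 -m jog '[{"angular":[0,0,0],"linear":[0,0,0],"hand":0.1},{"angular":[0,0,0],"linear":[0,0,0],"hand":0.2},{"angular":[0,0,0],"linear":[0,0,0],"hand":0.4},{"angular":[0,0,0],"linear":[0,0,0],"hand":0.8},{"angular":[0,0,0],"linear":[0,0,0],"hand":1},{"angular":[0,0,0],"linear":[0,0,0],"hand":1},{"angular":[0,0,0],"linear":[0,0,0],"hand":1}]'
python3 -m jog '[{"angular":[0,0,0],"linear":[0,0,1.5],"hand":1},{"angular":[0,0,0],"linear":[0,0,3],"hand":1},{"angular":[0,0,0],"linear":[0,0,3],"hand":1},{"angular":[0,0,0],"linear":[0,0,3],"hand":1},{"angular":[0,0,0],"linear":[0,0,2],"hand":1},{"angular":[0,0,0],"linear":[0,0,0],"hand":1},{"angular":[0,0,0],"linear":[0,0,0],"hand":1},{"angular":[0,0,0],"linear":[0,0,0],"hand":1}]'
python3 -c "
from h import *
f='pics/w5.png';save('wrist',f)
for hi in (110,120):
  b=blob(f,276,205,35,0,hi)[0];print(b,at(f,*b[2],118,True))
i=save('scene','pics/s5.png')['color'];save('top','pics/t5.png')
w=np.load(f+'.npz')['c']
c=lambda i,u,v,r:cv2.resize(i[v-r:v+r,u-r:u+r],(390,390),interpolation=cv2.INTER_CUBIC)
cv2.imwrite('pics/crop2.png',np.hstack([c(i,285,225,50),c(w,280,200,90)])[:,:,::-1])"
```

```text
time_s: 8.02
position: [517.8, -0.0, 92.8]
orientation: [-180.0, 0.0, 162.7]
force: [0.4, 0.1, 0.3]
gripper_width: 85.2
grasp_force: 0.0
time_s: 8.68
position: [517.4, 0.0, 216.9]
orientation: [-180.0, -0.1, 162.7]
force: [0.7, -0.3, -1.7]
gripper_width: 85.1
grasp_force: 0.0
(914, [34, 34], [278.6, 209.4]) [516.21672257   1.12223047 118.        ]
(926, [34, 34], [278.6, 209.4]) [516.21672257   1.12223047 118.        ]
```

View pics/crop2.png

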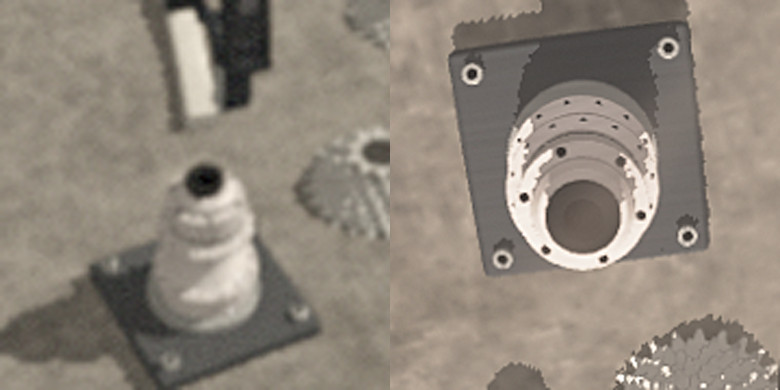

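The crops show the hub upright and concentric on the support. Next is the driver.

```bash
python3 -m jog '[{"angular":[0,0,0],"linear":[-0.2,-3.6,0],"hand":1},{"angular":[0,0,0],"linear":[-0.2,-3.6,0],"hand":1},{"angular":[0,0,0],"linear":[-0.2,-3.6,0],"hand":1},{"angular":[0,0,0],"linear":[-0.2,-3.6,0],"hand":1},{"angular":[0,0,0],"linear":[-0.2,-3.6,0],"hand":1},{"angular":[0,0,0],"linear":[-0.2,-3.6,0],"hand":1},{"angular":[0,0,0],"linear":[-0.2,-3.6,0],"hand":1},{"angular":[0,0,0],"linear":[-0.2,-3.5,0],"hand":1}]'
python3 -m jog '[{"angular":[0,0,0],"linear":[0,0,-2],"hand":1},{"angular":[0,0,0],"linear":[0,0,0],"hand":1},{"angular":[0,0,0],"linear":[0,0,0],"hand":1},{"angular":[0,0,0],"linear":[0,0,0],"hand":1}]'
python3 -c "
from h import *
f='pics/w6.png';save('wrist',f)
for lo in (130,150,170):
  b=blob(f,280,205,28,lo,255)[0];print(b,at(f,*b[2],70,True))"
```

```text
time_s: 9.5
position: [501.1, -288.8, 217.0]
orientation: [180.0, -0.1, 162.7]
force: [1.0, 0.1, 0.1]
gripper_width: 85.5
grasp_force: 0.0
time_s: 9.83
position: [501.8, -286.2, 198.1]
orientation: [180.0, -0.0, 162.8]
force: [0.1, 1.4, 0.1]
gripper_width: 85.5
grasp_force: 0.0
(2705, [56, 56], [279.3, 207.4]) [ 507.41830136 -286.42098364   70.        ]
(1941, [48, 56], [274.3, 203.6]) [ 503.12200667 -289.36411383   70.        ]
(1326, [43, 39], [277.7, 197.8]) [ 499.28241606 -285.2626923    70.        ]
```

View pics/w6.png

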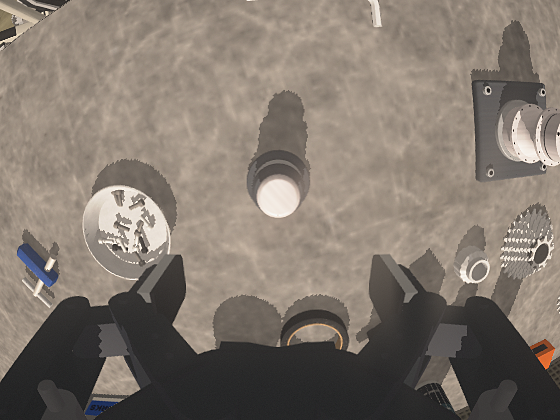

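The wrist view shows the driver upright with its light head at (278,198), clear of the screw bowl at (127,225).

```bash
python3 -m jog '[{"angular":[0,0,0],"linear":[-0.12,0.05,-3],"hand":1},{"angular":[0,0,0],"linear":[0,0,-3.5],"hand":1},{"angular":[0,0,0],"linear":[0,0,-3.5],"hand":1},{"angular":[0,0,0],"linear":[0,0,-3],"hand":1},{"angular":[0,0,0],"linear":[0,0,-2],"hand":1},{"angular":[0,0,0],"linear":[0,0,-1.3],"hand":1},{"angular":[0,0,0],"linear":[0,0,-0.5],"hand":1},{"angular":[0,0,0],"linear":[0,0,0],"hand":0.6}]'
python3 -m jog '[{"angular":[0,0,0],"linear":[0,0,0],"hand":0.25},{"angular":[0,0,0],"linear":[0,0,0],"hand":0.15},{"angular":[0,0,0],"linear":[0,0,0],"hand":0.15},{"angular":[0,0,0],"linear":[0,0,0],"hand":0.15},{"angular":[0,0,0],"linear":[0,0,0],"hand":0},{"angular":[0,0,0],"linear":[0,0,0],"hand":-0.4},{"angular":[0,0,0],"linear":[0,0,0],"hand":-1},{"angular":[0,0,0],"linear":[0,0,0],"hand":-1}]' 60
python3 -m jog '[{"angular":[0,0,0],"linear":[0,0,0],"hand":-1},{"angular":[0,0,0],"linear":[0,0,0],"hand":-1}]' 60
```

```text
time_s: 10.55
position: [500.7, -285.8, 29.5]
orientation: [180.0, -0.0, 162.8]
force: [-0.0, -0.1, -0.8]
gripper_width: 75.7
grasp_force: 0.0
time_s: 11.22
position: [501.0, -286.6, 31.0]
orientation: [-180.0, 0.1, 162.7]
force: [-1.7, 4.8, 12.1]
gripper_width: 46.5
grasp_force: 60.2
time_s: 11.38
position: [501.0, -286.6, 31.0]
orientation: [-180.0, 0.1, 162.7]
force: [-0.9, 5.0, 12.4]
gripper_width: 46.3
grasp_force: 60.2
```

```bash
python3 -m jog '[{"angular":[0,0,0],"linear":[0,0,0.2],"hand":-1},{"angular":[0,0,0],"linear":[0,0,0.5],"hand":-1},{"angular":[0,0,0],"linear":[0,0,2],"hand":-1},{"angular":[0,0,0],"linear":[0,0,3],"hand":-1},{"angular":[0,0,0],"linear":[0,0,3.5],"hand":-1},{"angular":[0,0,0],"linear":[0,0,3.5],"hand":-1},{"angular":[0,0,0],"linear":[0,0,2.3],"hand":-1},{"angular":[0,0,0],"linear":[0,0,0],"hand":-1}]'
python3 -m jog '[{"angular":[0,0,0],"linear":[0,0,0],"hand":-1},{"angular":[0,0,0],"linear":[0,0,0],"hand":-1}]'
python3 -c "
from h import *
f='pics/w7.png';save('wrist',f)
i=np.load(f+'.npz')['c'];cv2.imwrite('pics/w7c.png',i[150:400,100:460,::-1])"
```

```text
time_s: 12.05
position: [501.7, -287.6, 185.5]
orientation: [-179.8, 0.4, 162.7]
force: [0.8, -0.2, -3.5]
gripper_width: 46.4
grasp_force: 62.8
time_s: 12.22
position: [500.0, -286.3, 178.6]
orientation: [180.0, -0.1, 162.7]
force: [-0.2, -0.1, -5.0]
gripper_width: 46.7
grasp_force: 62.8
```

View pics/w7c.png

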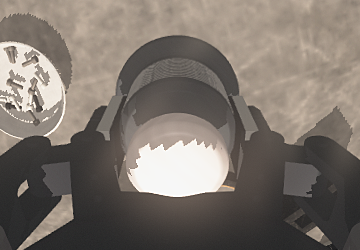

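The crop shows the driver held upright, head at about (276,315) full-frame, with the head's far edge at row 263.

```bash
python3 -c "
from h import *
f='pics/w7.png';p=sense()['position'];print(p)
u=np.array([-.955,.297]);
for z in(217,219):
  e=at(f,276,263,z,True);print(e.round(1),'axis',(e[:2]-18*u).round(1), (at(f,223,315,z,True)+at(f,328,315,z,True))/2)
"
```

```text
[ 499.93938555 -286.1977998   178.18583528]
[ 476.4 -279.5  217. ] axis [ 493.6 -284.9] [ 495.15770396 -285.62621933  217.        ]
[ 475.5 -279.3  219. ] axis [ 492.7 -284.6] [ 493.82400834 -285.1961401   219.        ]
```

```bash
python3 -c "
from h import *
f='pics/w7.png';a=np.load(f+'.npz');T=a['T'];K=a['K'];g=cv2.cvtColor(a['c'],cv2.COLOR_RGB2GRAY)
def pr(p):
  p=(np.linalg.inv(T)@[*p,1])[:3]*[1,-1,-1];r=np.hypot(*p[:2]);return p[:2]/r*np.arctan2(r,p[2])*K[0,0]+K[:2,2]
c=np.array([499.9,-286.2]);u=np.array([-.955,.297]);s=np.array([.297,.955])
for n,z,r in(('head',217.2,18),('flange top',155.2,32),('flange bot',147.2,32),('barrel top',195.2,24)):
  print(n,*[pr([*(c+r*d),z]).round(0) for d in(0*u,u,-u,s,-s)])
print('col276 from 180',g[180:345:3,276].tolist())
print('row300',g[300,205:350:4].tolist())
cv2.imwrite('pics/e.png',g)"
```

```text
head [278. 327.] [278. 282.] [278. 365.] [331. 326.] [225. 326.]
flange top [278. 254.] [278. 192.] [278. 306.] [340. 253.] [216. 253.]
flange bot [278. 247.] [278. 189.] [278. 299.] [337. 247.] [218. 247.]
barrel top [278. 294.] [278. 238.] [278. 341.] [338. 293.] [218. 293.]
col276 from 180 [161, 159, 67, 79, 81, 82, 82, 84, 81, 82, 98, 85, 96, 100, 94, 85, 78, 80, 82, 81, 81, 81, 80, 82, 81, 83, 84, 82, 138, 142, 142, 153, 160, 162, 175, 172, 168, 161, 250, 244, 245, 245, 246, 246, 246, 246, 246, 246, 247, 247, 247, 247, 247, 247, 247]
row300 [76, 78, 85, 85, 87, 121, 154, 158, 159, 242, 245, 246, 253, 244, 245, 213, 246, 245, 245, 245, 245, 245, 244, 243, 243, 243, 241, 217, 207, 189, 164, 111, 76, 79, 107, 76, 79]
```

The flange far edge and the head width match the predicted axis to within about 1 mm. Carrying it over the hub.

```bash
python3 -m jog '[{"angular":[0,0,0],"linear":[0.2,3.2,0],"hand":-1},{"angular":[0,0,0],"linear":[0.2,3.7,0],"hand":-1},{"angular":[0,0,0],"linear":[0.2,3.7,0],"hand":-1},{"angular":[0,0,0],"linear":[0.2,3.7,0],"hand":-1},{"angular":[0,0,0],"linear":[0.2,3.7,0],"hand":-1},{"angular":[0,0,0],"linear":[0.3,3.7,0],"hand":-1},{"angular":[0,0,0],"linear":[0.3,3.5,0],"hand":-1},{"angular":[0,0,0],"linear":[0.2,2.4,0],"hand":-1}]'
python3 -m jog '[{"angular":[0,0,0],"linear":[0,1.0,0],"hand":-1},{"angular":[0,0,0],"linear":[0,0,0],"hand":-1},{"angular":[0,0,0],"linear":[0,0,0],"hand":-1},{"angular":[0,0,0],"linear":[0,0,0],"hand":-1}]'
python3 -c "
from h import *
s=sense();print(s['position'],s['force'])
i=save('scene','pics/s8.png')['color']"
```

```text
time_s: 12.93
position: [517.8, -7.7, 178.4]
orientation: [180.0, -0.1, 162.8]
force: [1.1, -0.2, -4.4]
gripper_width: 46.4
grasp_force: 63.0
time_s: 13.27
position: [518.3, -1.3, 179.1]
orientation: [-180.0, -0.1, 162.7]
force: [0.9, -0.1, -4.1]
gripper_width: 46.7
grasp_force: 63.1
[518.31591937  -1.32280506 179.10230716] [ 0.91932855 -0.08687887 -4.05614254]
```

```bash
python3 -m jog '[{"angular":[0,0,0],"linear":[0,0.05,-1],"hand":-1},{"angular":[0,0,0],"linear":[0,0,-1],"hand":-1},{"angular":[0,0,0],"linear":[0,0,-0.8],"hand":-1},{"angular":[0,0,0],"linear":[0,0,-0.4],"hand":-1},{"angular":[0,0,0],"linear":[0,0,0],"hand":-1},{"angular":[0,0,0],"linear":[0,0,0],"hand":-1},{"angular":[0,0,0],"linear":[0,0,0],"hand":-1}]'
python3 -m jog '[{"angular":[0,0,0],"linear":[0,0,-0.1],"hand":-1},{"angular":[0,0,0],"linear":[0,0,-0.1],"hand":-1},{"angular":[0,0,0],"linear":[0,0,-0.1],"hand":-1},{"angular":[0,0,0],"linear":[0,0,0],"hand":-1},{"angular":[0,0,0],"linear":[0,0,0],"hand":-1}]'
```

```text
time_s: 13.9
position: [518.7, -0.1, 148.0]
orientation: [-180.0, 0.0, 162.7]
force: [-0.2, 0.2, -3.4]
gripper_width: 46.1
grasp_force: 63.1
time_s: 14.32
position: [518.5, -0.0, 144.8]
orientation: [-180.0, -0.0, 162.7]
force: [1.0, -0.1, -4.0]
gripper_width: 46.4
grasp_force: 63.1
```

```bash
python3 -m jog '[{"angular":[0,0,0],"linear":[-0.03,0,-0.1],"hand":-1},{"angular":[0,0,0],"linear":[0,0,-0.1],"hand":-1},{"angular":[0,0,0],"linear":[0,0,-0.1],"hand":-1},{"angular":[0,0,0],"linear":[0,0,-0.1],"hand":-1},{"angular":[0,0,0],"linear":[0,0,-0.1],"hand":-1},{"angular":[0,0,0],"linear":[0,0,0],"hand":-1}]'
python3 -m jog '[{"angular":[0,0,0],"linear":[0,0,-0.1],"hand":-1},{"angular":[0,0,0],"linear":[0,0,-0.1],"hand":-1},{"angular":[0,0,0],"linear":[0,0,0],"hand":-1}]'
```

```text
time_s: 14.82
position: [518.1, -0.0, 139.5]
orientation: [-180.0, -0.0, 162.7]
force: [0.3, 1.1, -4.8]
gripper_width: 46.3
grasp_force: 63.1
time_s: 15.07
position: [518.2, 0.0, 137.6]
orientation: [-180.0, -0.0, 162.7]
force: [0.2, 0.5, -4.1]
gripper_width: 46.4
grasp_force: 63.1
```

```bash
python3 -m jog '[{"angular":[0,0,0],"linear":[0,0,-0.1],"hand":-1},{"angular":[0,0,0],"linear":[0,0,-0.1],"hand":-1},{"angular":[0,0,0],"linear":[0,0,-0.1],"hand":-1},{"angular":[0,0,0],"linear":[0,0,0],"hand":-1}]'
python3 -m jog '[{"angular":[0,0,0],"linear":[0,0,-0.05],"hand":-1},{"angular":[0,0,0],"linear":[0,0,-0.05],"hand":-1},{"angular":[0,0,0],"linear":[0,0,0],"hand":-1}]'
```

```text
time_s: 15.4
position: [518.2, -0.0, 134.5]
orientation: [-180.0, -0.0, 162.7]
force: [0.7, -0.1, -4.7]
gripper_width: 46.3
grasp_force: 63.1
time_s: 15.65
position: [518.2, 0.0, 133.7]
orientation: [-180.0, -0.0, 162.7]
force: [1.1, -0.4, -4.1]
gripper_width: 46.7
grasp_force: 63.1
```

```bash
python3 -m jog '[{"angular":[0,0,0],"linear":[0,0,-0.05],"hand":-1},{"angular":[0,0,0],"linear":[0,0,-0.05],"hand":-1},{"angular":[0,0,0],"linear":[0,0,0],"hand":-1},{"angular":[0,0,0],"linear":[0,0,0],"hand":-1}]'
```

```text
time_s: 15.98
position: [518.3, -0.0, 133.1]
orientation: [-180.0, 0.0, 162.7]
force: [-1.9, 0.1, 3.5]
gripper_width: 46.6
grasp_force: 63.8
```

Contact came at z 133.1, which is the face level (102 mm), so the driver is home. Releasing, rising and shutting the fingers for the press.

```bash
python3 -m jog '[{"angular":[0,0,0],"linear":[0,0,0],"hand":0.1},{"angular":[0,0,0],"linear":[0,0,0],"hand":0.2},{"angular":[0,0,0],"linear":[0,0,0],"hand":0.4},{"angular":[0,0,0],"linear":[0,0,0],"hand":0.8},{"angular":[0,0,0],"linear":[0,0,0],"hand":1},{"angular":[0,0,0],"linear":[0,0,0],"hand":1},{"angular":[0,0,0],"linear":[0,0,0],"hand":1}]'
python3 -m jog '[{"angular":[0,0,0],"linear":[0,0,1.5],"hand":1},{"angular":[0,0,0],"linear":[0,0,3],"hand":1},{"angular":[0,0,0],"linear":[0,0,3],"hand":1},{"angular":[0,0,0],"linear":[0,0,3.5],"hand":1},{"angular":[0,0,0],"linear":[0,0,2],"hand":1},{"angular":[0,0,0],"linear":[0,0,0],"hand":0},{"angular":[0,0,0],"linear":[0,0,0],"hand":-1},{"angular":[0,0,0],"linear":[0,0,0],"hand":-1}]'
python3 -m jog '[{"angular":[0,0,0],"linear":[0,0,-2.5],"hand":-1},{"angular":[0,0,0],"linear":[0,0,-1.5],"hand":-1},{"angular":[0,0,0],"linear":[0,0,-1],"hand":-1},{"angular":[0,0,0],"linear":[0,0,0],"hand":-1},{"angular":[0,0,0],"linear":[0,0,0],"hand":-1},{"angular":[0,0,0],"linear":[0,0,0],"hand":-1}]'
python3 -c "
from h import *
f='pics/w9.png';w=save('wrist',f)['color'];i=save('scene','pics/s9.png')['color']
c=lambda i,u,v,r:cv2.resize(i[v-r:v+r,u-r:u+r],(390,390),interpolation=cv2.INTER_CUBIC)
cv2.imwrite('pics/crop9.png',np.hstack([c(i,285,205,50),c(w,280,230,130)])[:,:,::-1])"
```

```text
time_s: 16.57
position: [518.2, -0.0, 132.8]
orientation: [-180.0, -0.0, 162.7]
force: [-0.2, -0.3, 0.1]
gripper_width: 85.3
grasp_force: 0.0
time_s: 17.23
position: [518.0, 0.0, 262.0]
orientation: [-180.0, -0.1, 162.7]
force: [-1.3, -0.5, 0.3]
gripper_width: 51.6
grasp_force: 0.0
time_s: 17.73
position: [518.5, -0.1, 213.4]
orientation: [-180.0, 0.0, 162.7]
force: [1.0, 0.6, 0.6]
gripper_width: 0.1
grasp_force: 0.0
```

View pics/crop9.png

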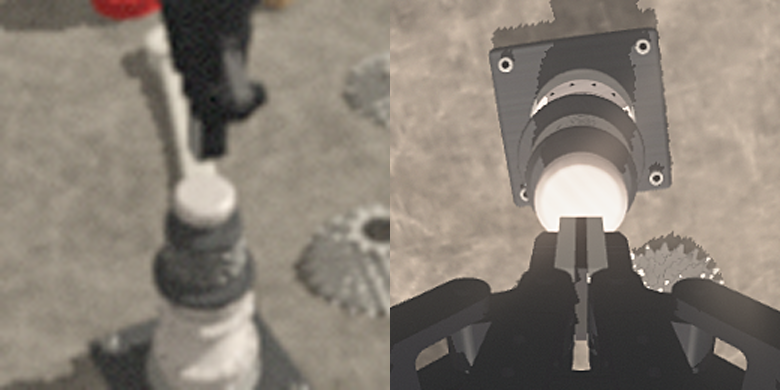

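The crops show the driver seated upright on the hub, with the closed fingertips over the plunger head. Pressing now.

```bash
python3 -m jog '[{"angular":[0,0,0],"linear":[-0.05,0,-1.2],"hand":-1},{"angular":[0,0,0],"linear":[0,0,-0.8],"hand":-1},{"angular":[0,0,0],"linear":[0,0,-0.4],"hand":-1},{"angular":[0,0,0],"linear":[0,0,-0.2],"hand":-1},{"angular":[0,0,0],"linear":[0,0,-0.2],"hand":-1},{"angular":[0,0,0],"linear":[0,0,0],"hand":-1}]'
python3 -m jog '[{"angular":[0,0,0],"linear":[0,0,-0.1],"hand":-1},{"angular":[0,0,0],"linear":[0,0,-0.1],"hand":-1},{"angular":[0,0,0],"linear":[0,0,-0.1],"hand":-1},{"angular":[0,0,0],"linear":[0,0,0],"hand":-1}]'
python3 -m jog '[{"angular":[0,0,0],"linear":[0,0,-0.1],"hand":-1},{"angular":[0,0,0],"linear":[0,0,-0.1],"hand":-1},{"angular":[0,0,0],"linear":[0,0,0],"hand":-1}]'
```

```text
time_s: 18.33
position: [517.6, -0.0, 184.5]
orientation: [-180.0, -0.0, 162.7]
force: [0.8, -0.4, -0.6]
gripper_width: -0.3
grasp_force: 0.0
time_s: 18.67
position: [517.8, -0.0, 181.9]
orientation: [-180.0, 0.0, 162.7]
force: [0.9, -0.2, 3.1]
gripper_width: -0.3
grasp_force: 1.6
time_s: 18.92
position: [517.9, -0.1, 180.0]
orientation: [-180.0, 0.0, 162.7]
force: [-0.9, -0.3, 3.1]
gripper_width: -0.1
grasp_force: 2.0
```

```bash
python3 -m jog '[{"angular":[0,0,0],"linear":[0,0,-0.1],"hand":-1},{"angular":[0,0,0],"linear":[0,0,-0.1],"hand":-1},{"angular":[0,0,0],"linear":[0,0,0],"hand":-1}]'
python3 -m jog '[{"angular":[0,0,0],"linear":[0,0,-0.1],"hand":-1},{"angular":[0,0,0],"linear":[0,0,-0.1],"hand":-1},{"angular":[0,0,0],"linear":[0,0,0],"hand":-1}]'
python3 -m jog '[{"angular":[0,0,0],"linear":[0,0,-0.1],"hand":-1},{"angular":[0,0,0],"linear":[0,0,0],"hand":-1}]'
```

```text
time_s: 19.17
position: [517.9, -0.1, 178.1]
orientation: [-180.0, 0.0, 162.7]
force: [-0.3, -0.6, 4.2]
gripper_width: -0.2
grasp_force: 2.6
time_s: 19.42
position: [517.9, -0.1, 176.3]
orientation: [180.0, 0.1, 162.7]
force: [-1.1, 1.3, 7.6]
gripper_width: 0.1
grasp_force: 3.6
time_s: 19.58
position: [518.3, -0.1, 176.2]
orientation: [180.0, 0.1, 162.7]
force: [-4.2, 0.4, 17.8]
gripper_width: 0.3
grasp_force: 8.8
```

```bash
python3 -m jog '[{"angular":[0,0,0],"linear":[0,0,-0.05],"hand":-1},{"angular":[0,0,0],"linear":[0,0,0],"hand":-1},{"angular":[0,0,0],"linear":[0,0,0],"hand":-1}]'
```

```text
time_s: 19.83
position: [518.4, -0.1, 176.1]
orientation: [180.0, 0.2, 162.7]
force: [-4.3, -0.5, 22.1]
gripper_width: -0.5
grasp_force: 11.4
```

It is hard on the stop at 22 N, above the 12 N the full stroke takes, and 8 mm below contact. Easing off and retreating.

```bash
python3 -m jog '[{"angular":[0,0,0],"linear":[0,0,0.2],"hand":-1},{"angular":[0,0,0],"linear":[0,0,0.3],"hand":-1},{"angular":[0,0,0],"linear":[0,0,0.4],"hand":-1},{"angular":[0,0,0],"linear":[0,0,0.4],"hand":-1},{"angular":[0,0,0],"linear":[0,0,1],"hand":-1},{"angular":[0,0,0],"linear":[0,0,2.5],"hand":-1},{"angular":[0,0,0],"linear":[0,0,3],"hand":-1},{"angular":[0,0,0],"linear":[0,0,3],"hand":-1}]'
python3 -m jog '[{"angular":[0,0,0],"linear":[2,0,0],"hand":-1},{"angular":[0,0,0],"linear":[2,0,0],"hand":-1},{"angular":[0,0,0],"linear":[2,0,0],"hand":-1},{"angular":[0,0,0],"linear":[1,0,0],"hand":-1},{"angular":[0,0,0],"linear":[0,0,0],"hand":-1},{"angular":[0,0,0],"linear":[0,0,0],"hand":-1}]'
python3 -c "
from h import *
w=save('wrist','pics/w10.png')['color'];i=save('scene','pics/s10.png')['color']
c=lambda i,u,v,r:cv2.resize(i[v-r:v+r,u-r:u+r],(390,390),interpolation=cv2.INTER_CUBIC)
cv2.imwrite('pics/crop10.png',np.hstack([c(i,285,205,50),c(w,280,150,130)])[:,:,::-1])"
```

```text
time_s: 20.5
position: [517.3, 0.0, 283.7]
orientation: [-180.0, -0.1, 162.7]
force: [0.8, -0.6, 1.0]
gripper_width: 0.1
grasp_force: 0.0
time_s: 21.0
position: [587.4, 0.0, 282.0]
orientation: [-180.0, -0.1, 162.7]
force: [0.2, -0.1, -0.3]
gripper_width: -0.0
grasp_force: 0.0
```

View pics/crop10.png

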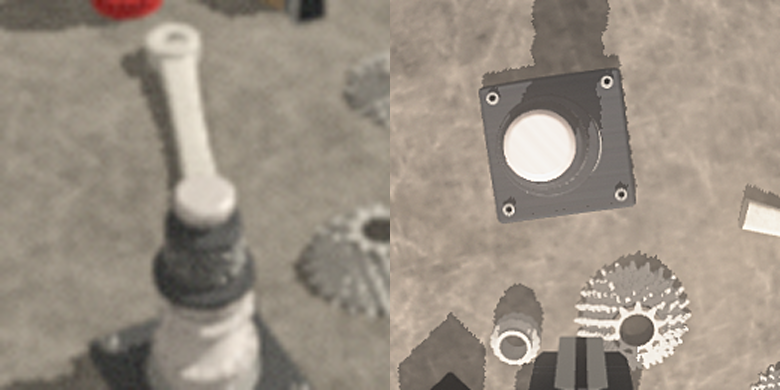

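The driver is still upright on the hub, the plunger is back up and the robot is clear. Handing in.

```bash
python3 -c "
from station import sign_off;print(sign_off())"
```

```text
the job is handed in; nothing more can be done
None
```

I handed the job in at about 21 s: the hub is on the support's spigot, the driver is on the hub, and the plunger was pressed to its stop (22 N) and has sprung back; the seal itself is hidden under the driver, so I infer it is home from the full stroke and force.

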